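# Clear the front of the core stand and hang up the empty film cores

### The job

First clear the front of the core stand: stand both jars of film cleaner upright in the steel drip tray. Then take every empty film core out of the wooden tray and hang it on the stand, one core to a peg and wholly on it: the large cores on the low front row, the small cores on the high rear row. Leave the splicer, the film can and the magnifier where they are.

Things in the scene. Friction and masses are not known exactly. Their poses are not given: they have to be found in the camera images.
- stand: Fixed two-tier plywood stand, 320 mm wide; origin on its underside below the front rail, front is -x. Base 18 thick, x -100 to +130. Two cross rails, 18 thick and 44 high, on posts: front rail at x = 0, top at z = 137; rear rail at x = +110, top at z = 254. Each has three pegs 100 mm apart, pointing to the front, rising 6 degrees. Peg roots: low x = -9, z = 115; high x = 101, z = 232 mm.
- low0_tip (a point): Tip of the left peg (seen from the robot) of the stand's front, low row, on the peg's axis. Axes as the stand's: x points level along the peg towards its rail, z up. The peg is 13 mm thick, 95 mm long, round-ended; it falls 6 degrees from tip to rail: its axis at a level distance d behind the tip lies 0.105 d lower.
- low1_tip (a point): Tip of the middle peg (seen from the robot) of the stand's front, low row, on the peg's axis. Axes as the stand's: x points level along the peg towards its rail, z up. The peg is 13 mm thick, 95 mm long, round-ended; it falls 6 degrees from tip to rail: its axis at a level distance d behind the tip lies 0.105 d lower.
- low2_tip (a point): Tip of the right peg (seen from the robot) of the stand's front, low row, on the peg's axis. Axes as the stand's: x points level along the peg towards its rail, z up. The peg is 13 mm thick, 95 mm long, round-ended; it falls 6 degrees from tip to rail: its axis at a level distance d behind the tip lies 0.105 d lower.
- high0_tip (a point): Tip of the left peg (seen from the robot) of the stand's rear, high row, on the peg's axis. Axes as the stand's: x points level along the peg towards its rail, z up. The peg is 13 mm thick, 95 mm long, round-ended; it falls 6 degrees from tip to rail: its axis at a level distance d behind the tip lies 0.105 d lower.
- high1_tip (a point): Tip of the middle peg (seen from the robot) of the stand's rear, high row, on the peg's axis. Axes as the stand's: x points level along the peg towards its rail, z up. The peg is 13 mm thick, 95 mm long, round-ended; it falls 6 degrees from tip to rail: its axis at a level distance d behind the tip lies 0.105 d lower.
- high2_tip (a point): Tip of the right peg (seen from the robot) of the stand's rear, high row, on the peg's axis. Axes as the stand's: x points level along the peg towards its rail, z up. The peg is 13 mm thick, 95 mm long, round-ended; it falls 6 degrees from tip to rail: its axis at a level distance d behind the tip lies 0.105 d lower.
- large0: White plastic film core, a short thick-walled tube 75 mm outside diameter, 35 mm wide, with a plain through bore of 26 mm. Origin at its centre, halfway along the bore; its x axis runs along the bore (either way round). At the start it stands on edge, bore level, in a pocket of the core tray. May be absent.
- large1: White plastic film core, a short thick-walled tube 75 mm outside diameter, 35 mm wide, with a plain through bore of 26 mm. Origin at its centre, halfway along the bore; its x axis runs along the bore (either way round). At the start it stands on edge, bore level, in a pocket of the core tray. May be absent.
- large2: White plastic film core, a short thick-walled tube 75 mm outside diameter, 35 mm wide, with a plain through bore of 26 mm. Origin at its centre, halfway along the bore; its x axis runs along the bore (either way round). At the start it stands on edge, bore level, in a pocket of the core tray. May be absent.
- small0: White plastic film core, a short thick-walled tube 50 mm outside diameter, 35 mm wide, with a plain through bore of 26 mm. Origin at its centre, halfway along the bore; its x axis runs along the bore (either way round). At the start it stands on edge, bore level, in a pocket of the core tray. May be absent.
- small1: White plastic film core, a short thick-walled tube 50 mm outside diameter, 35 mm wide, with a plain through bore of 26 mm. Origin at its centre, halfway along the bore; its x axis runs along the bore (either way round). At the start it stands on edge, bore level, in a pocket of the core tray. May be absent.
- small2: White plastic film core, a short thick-walled tube 50 mm outside diameter, 35 mm wide, with a plain through bore of 26 mm. Origin at its centre, halfway along the bore; its x axis runs along the bore (either way round). At the start it stands on edge, bore level, in a pocket of the core tray. May be absent.
- core_tray: Loose wooden tray, 278 mm (x) by 150 mm (y), 34 mm high, 1.5 kg, left or right of the stand; origin: centre of underside. Six pockets, 82 mm (x) by 40 mm (y), floor 8 mm above the bench, centred at x = -90, 0, +90 and y = -37.5, +37.5 mm. The cores stand on edge in them with the bore along the tray's y; a small core can roll up to 15 mm along its pocket.
- jar0: Closed amber glass jar of film cleaner with a black cap, 60 mm diameter, 105 mm high (straight side up to 75 mm), about 0.35 kg; origin at the centre of its underside, z up. Starts on the bench just in front of the low pegs, to the left.
- jar1: A second jar, the same as jar0, to the right.
- drip_tray: Fixed steel drip tray on the other side of the stand from the core tray, 230 mm (x) by 130 mm (y), rim 15 mm high, walls and floor 3 mm; origin at the centre of its underside. Room for both jars side by side along x, for example at x = -55 and +55 mm.
- splicer: Bystander: grey metal tape splicer, 75 by 170 mm, 59 mm high, at the far right of the work; origin at the centre of its underside. Must be left alone.
- film_can: Bystander: round golden film can, 124 mm diameter, 28 mm high, lying at the far left of the work; origin at the centre of its underside. Must be left alone.
- loupe: Bystander: black magnifier, 48 mm diameter, 50 mm high, right of the stand, behind the tray there; origin at the centre of its underside. Must be left alone.

How it is judged:
By the outcome, as a careful person would: the job done as asked, in the order asked, and still so for the second after the job is handed in, with the robot touching nothing.
Of large0, large1, large2, small0, small1, small2 only 4 to 6 are there at a start; the rules pass over those that are not, and their reading is None.
At some moment in a run one of core_tray may be knocked a few centimetres aside while the robot is not near it.
It also fails if it takes over 210 s, if anything falls off the work surface, if the arm or the gripper's body presses on something with over 40 N, if the wrist force passes 120 N, or if a joint passes its speed limit or range.

### The arm

A 6-joint arm with a two-finger parallel gripper is mounted at the origin on the work surface. World frame = base frame: x ahead of the robot, y to its left, z up, the work surface at z = 0. Lengths are in m, angles in degrees, forces in N, time in s.
With the tool pointing down it reaches from about 0.3 to 0.75 m from the base axis. Payload 8.5 kg.
Tool frame: the origin (TCP) lies midway between the tips of the shut fingers; the grasp point (between the pads) lies 19 mm behind it; z points along the fingers, y is the line along which they close (so a half turn about z gives the same grasp; the last joint's range is limited). The gripper opens to 85 mm and grips with 20 to 120 N. Pads are 22 mm wide; open, the fingers measure 114 mm over their backs; the gripper's body (76 mm by 85 mm) begins 54 mm behind the grasp point. The pads swing forward as they close: fully open they stand 13 mm farther back than shut.
Start: joints at [61.633, 21.807, 74.336, -0, 83.858, -12.336], TCP at [0.152, 0.529, 0.231] pointing down, gripper open.
Joint ranges: [-178.18, 178.18], [-50.72, 133.34], [12.68, 142.11], [-81.47, 261.47], [9.98, 163.14], [-165.26, 165.26]. Speed limits (degrees/s): [136.94, 136.94, 180, 180, 180, 180].

### API

Orientations are given as a 3x3 rotation matrix whose columns are the frame's x, y, z axes.
In Python, from rig import observe, optics, order, spotter gives the robot as it stands.
- The arm moves only by the tool move_arm, never from a script. Its argument "series" is text: rows parted by semicolons, each of 5 numbers parted by spaces: the shift along the tool's x, y, z in cm, then the turn about the tool's z in degrees, then the opening, from -1 (shut) to 1 (fully open). A call has 1 to 8 rows; each row is the pose to reach, as a shift and turn from the pose commanded when the call began, along the tool's axes at that moment; what a row does not reach only later rows make up. A row lasts 1/8 s, in which the tool goes at most 62.5 mm and 10.7 degrees, less where a joint would pass 70% of its speed; a pose out of reach is approached as far as the arm can. A call with a gripper value outside its range is refused whole. The fingers move at their own pace and stop on an object; "force" is the grip in N (left out, the last holds). Time passes only in rows, so rows that repeat a pose let the fingers close. It gives the time, the measured TCP pose, the force, the opening and the grip force at its end, in the units of the state.
- observe(): the state, without advancing time (a new reading comes with each control period).
- optics.get_image(name): name is "side" or "top"; returns a dict with "pixels" (480x640x3 uint8, blue, green, red), "camera_matrix" (3x3 intrinsics, pixels), "dist" ([k1, k2, p1, p2, k3] as OpenCV has them; the pictures are not rectified), "rvec" (rotation vector, rad) and "tvec" (3), from world to camera coordinates, as OpenCV has them. Camera axes: x right, y down, z forward; pixel columns grow to the right and rows downward; lengths in m; the calibration is good to about 2 mm. A picture is of the moment at which its call begins. There is no depth.
- order.close_job(): hands the job in; it is judged then, once.
Trained networks look in the newest picture that a camera, given by its name, has taken for a name from the list of things; names that differ only in an ending like _2 or _b are one class to them, and where a whole thing is asked for, a point or a joint stands for the part that bears it (a point fixed in the world has none). Each returns a list of dicts, best first, with "score" (0 to 1); they miss things now and then, are a little off and sometimes report something else, mostly with a low value. They report only what shows in the picture. A call takes as long as a camera call.
- spotter.find_in(thing, camera): "point" ([x, y, z] in m, in world coordinates, good to about 4 mm: the middle of the surface that is visible of it).
- spotter.cut_out(thing, camera): "pixels" (480x640 bool, what is visible of it).
- spotter.mark_of(thing, camera): "point" ([x, y, z] in m, in world coordinates, good to about 4 mm: a listed point, or the origin of a listed thing).
The state is a dict: "time_s": time; "q": joint angles; "qvel": joint speeds; "joint_efforts": joint torques, N m; "position": TCP position; "tool_rot": TCP orientation; "ft_force": force on the tool from outside, world axes, zero at the start; "wrist_torque": the same for the moment, N m; "grip_width": finger opening in m; "gripper_force": force on a finger pad.
Only numpy, scipy, OpenCV 4.12 (cv2) and the standard library are available. Lean on these libraries where they do the work, as an engineer would, in place of code of your own. Each camera call takes 0.05 s, during which the arm holds its last target. There are 200 camera calls.

## Working session

There is one attempt and no reset: what is moved stays moved. The work goes in short steps, Python scripts to look and compute and a tool call to move; the robot and the scene stay as the last step left them, time stands still between calls to the robot, and variables do not carry over. Pictures are saved under pics/ and viewed, at most 14 in all, crops included, and the job is handed in when it is done.

Besides the shell and the picture viewer there is one more tool, called after ">>>" by a JSON object that holds its "method" and its "body", one argument or row to a line. move_arm: Moves the arm, as the interface text tells. Its arguments: {"type":"object","properties":{"series":{"type":"string"},"force":{"type":"number"}},"required":["series"]}

```bash
mkdir -p pics; ls
python3 - <<'E'
from rig import observe, optics, order, spotter
import cv2
for c in("side","top"):
    cv2.imwrite(f"pics/{c}0.png",optics.get_image(c)["pixels"])
for n in["stand","low0_tip","low1_tip","low2_tip","high0_tip","high1_tip","high2_tip","large0","small0","core_tray","jar0","drip_tray","splicer","film_can","loupe"]:
    for c in("top","side"):
        print(n,c,[( [round(float(v),3) for v in d["point"]],round(float(d["score"]),2)) for d in spotter.mark_of(n,c)])
s=observe();print(s)
E
```

```text
pics
stand top [([0.648, -0.022, -0.0], 0.76), ([0.402, -0.35, 0.045], 0.3)]
stand side []
low0_tip top [([0.543, 0.071, 0.125], 0.67)]
low0_tip side [([0.542, 0.073, 0.126], 0.66), ([0.401, -0.353, 0.045], 0.63)]
low1_tip top [([0.546, -0.027, 0.125], 0.63)]
low1_tip side [([0.547, -0.025, 0.128], 0.9), ([0.488, -0.266, 0.035], 0.52)]
low2_tip top [([0.547, -0.126, 0.123], 0.56)]
low2_tip side [([0.549, -0.129, 0.124], 0.63)]
high0_tip top [([0.649, 0.074, 0.244], 0.68), ([0.492, -0.343, 0.049], 0.31)]
high0_tip side [([0.651, 0.071, 0.242], 0.83)]
high1_tip top [([0.654, -0.024, 0.237], 0.81)]
high1_tip side [([0.547, 0.069, 0.127], 0.67), ([0.654, -0.025, 0.239], 0.56), ([0.549, -0.026, 0.124], 0.53)]
high2_tip top [([0.658, -0.122, 0.239], 0.78), ([0.567, 0.514, -0.003], 0.4)]
high2_tip side [([0.659, -0.122, 0.244], 0.66)]
large0 top [([0.399, -0.348, 0.046], 0.84), ([0.494, -0.342, 0.049], 0.68), ([0.565, 0.516, -0.002], 0.67)]
large0 side [([0.492, -0.344, 0.045], 0.94), ([0.405, -0.352, 0.045], 0.87), ([0.651, -0.026, 0.0], 0.53)]
small0 top [([0.579, -0.26, 0.037], 0.78), ([
[... 1033 characters left out ...]
8.38571657e+01, -1.23347369e+01]), 'qvel': array([-0.01224944,  0.08634521,  0.07530788,  0.09598907,  0.05359288,
       -0.07968725]), 'joint_efforts': array([ 1.59205094e-03, -4.48317182e+01, -2.31468022e+01,  1.39499770e-05,
        4.05968531e-04, -1.99084133e-05]), 'position': array([0.15187143, 0.52861214, 0.231335  ]), 'tool_rot': array([[-9.61115984e-01,  2.76145008e-01,  2.29668929e-05],
       [ 2.76145009e-01,  9.61115983e-01,  3.60479362e-05],
       [-1.21193902e-05,  4.09884405e-05, -9.99999999e-01]]), 'ft_force': array([-0.15903038,  0.00149357,  0.63543614]), 'wrist_torque': array([0.01067983, 0.03137824, 0.03466274]), 'gripper_force': 0.0, 'grip_width': 0.08500094006832029}
```

View pics/side0.png

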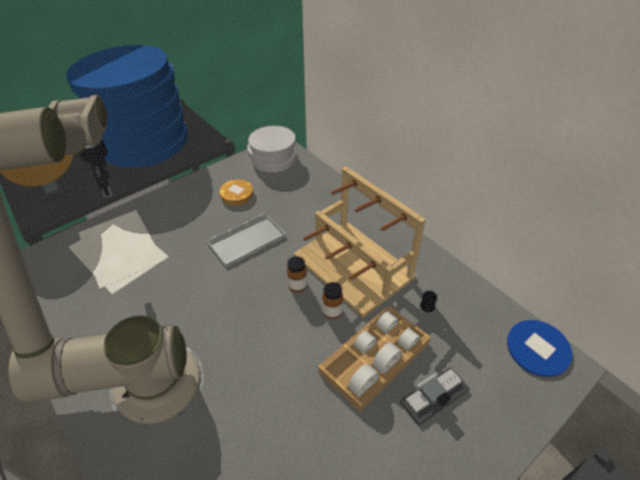

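View pics/top0.png

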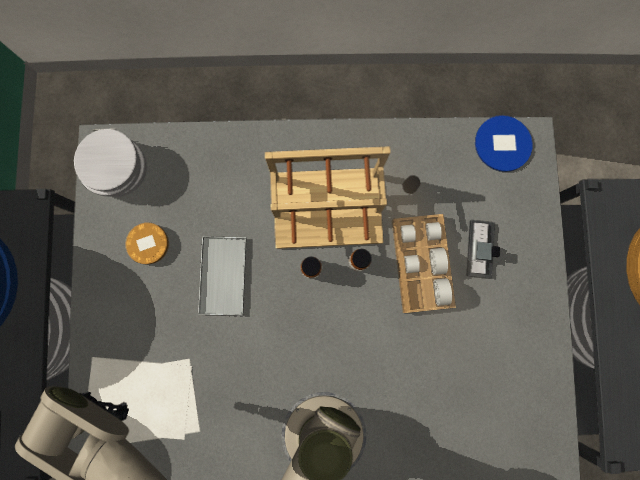

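The stand is in the middle, with one jar in front of it at top-view (311,267) and the other at (361,259). The drip tray is on the left at (223,276). The core tray is on the right with 5 cores: small at (408,233), (433,230) and (412,264), large at (438,262) and (443,293).

```bash
cat > h.py <<'E'
from rig import observe, optics, order, spotter
import numpy as np
def go(*targets):
    """targets: (x,y,z,yaw deg of tool x); prints shift cm along tool axes + turn, from present pose"""
    s=observe(); R=s["tool_rot"]; p=s["position"]
    yaw=np.degrees(np.arctan2(R[1,0],R[0,0]))
    print("t",round(s["time_s"],2),"p",p.round(4),"yaw",round(yaw,2),"q",s["q"].round(1),"w",round(s["grip_width"],4))
    for t in targets:
        d=R.T@(np.array(t[:3])-p)*100
        turn=-((t[3]-yaw+180)%360-180)
        print(t,"->",d.round(2),"turn",round(turn,2))
def see(names):
    for n in names:
        for c in("top","side"):
            print(n,c,[(np.round(d["point"],3).tolist(),round(float(d["score"]),2)) for d in spotter.mark_of(n,c) if d["score"]>.4])
E
python3 -c "
from h import *
go((.476,.0255,.2,180),(.476,.0255,.045,180))"
```

```text
t 1.6 p [0.1519 0.5286 0.2313] yaw 163.97 q [ 61.6  21.8  74.3  -0.   83.9 -12.3] w 0.085
(0.476, 0.0255, 0.2, 180) -> [-45.05 -39.4    3.13] turn -16.03
(0.476, 0.0255, 0.045, 180) -> [-45.05 -39.41  18.63] turn -16.03
```

>>> {"method": "move_arm", "body": {
  "series": "-45 -39.4 3.1 -16 1; -45 -39.4 3.1 -16 1; -45 -39.4 3.1 -16 1; -45 -39.4 3.1 -16 1; -45 -39.4 3.1 -16 1; -45 -39.4 3.1 -16 1; -45 -39.4 3.1 -16 1; -45 -39.4 3.1 -16 1",
  "force": 40
}}

```text
time_s: 2.6
position: [0.4207, 0.1105, 0.2059]
tool_rot: [[-1.0, 0.001, 0.001], [0.001, 1.0, 0.0], [-0.001, 0.0, -1.0]]
ft_force: [0.4, -0.1, -0.4]
grip_width: 0.0853
gripper_force: 0.0
```

>>> {"method": "move_arm", "body": {
  "series": "0 0 0 0 1; 0 0 0 0 1"
}}

```text
time_s: 2.85
position: [0.4196, 0.1125, 0.2056]
tool_rot: [[-1.0, 0.001, -0.0], [0.001, 1.0, 0.0], [0.0, 0.0, -1.0]]
ft_force: [-0.2, 0.8, 0.4]
grip_width: 0.0854
gripper_force: 0.0
```

```bash
python3 -c "
from h import *
see(['jar0'])
go((.476,.0255,.2,180),(.476,.0255,.045,180))"
```

```text
jar0 top [([0.481, 0.028, 0.002], 0.74), ([0.5, -0.118, 0.0], 0.65)]
jar0 side [([0.501, -0.112, 0.002], 0.78), ([0.481, 0.023, 0.003], 0.7)]
t 2.95 p [0.4192 0.1134 0.2058] yaw -179.94 q [ -0.6  11.6  94.    0.   74.5 -90.6] w 0.0853
(0.476, 0.0255, 0.2, 180) -> [-5.67 -8.79  0.58] turn 0.06
(0.476, 0.0255, 0.045, 180) -> [-5.67 -8.79 16.08] turn 0.06
```

>>> {"method": "move_arm", "body": {
  "series": "-5.6 -8.8 0.6 0 1; -5.6 -8.8 0.6 0 1; -5.6 -8.8 0.6 0 1; -5.6 -8.8 6 0 1; -5.6 -8.8 11 0 1; -5.6 -8.8 16 0 1; -5.6 -8.8 16 0 1; -5.6 -8.8 16 0 1"
}}

```text
time_s: 3.95
position: [0.4764, 0.0251, 0.0475]
tool_rot: [[-1.0, -0.001, 0.002], [-0.001, 1.0, -0.0], [-0.002, -0.0, -1.0]]
ft_force: [-0.4, 0.6, 1.5]
grip_width: 0.0855
gripper_force: 0.0
```

>>> {"method": "move_arm", "body": {
  "series": "0 0 0 0 -0.2; 0 0 0 0 -0.2; 0 0 0 0 -0.2; 0 0 0 0 -0.2; 0 0 0 0 -0.2; 0 0 0 0 -0.2; 0 0 0 0 -0.2; 0 0 0 0 -0.2",
  "force": 50
}}

```text
time_s: 4.95
position: [0.4766, 0.0246, 0.0475]
tool_rot: [[-1.0, 0.001, 0.004], [0.001, 1.0, -0.0], [-0.004, -0.0, -1.0]]
ft_force: [-0.9, 3.8, 10.4]
grip_width: 0.0585
gripper_force: 52.0
```

```bash
python3 -c "
from h import *
see(['drip_tray'])
go((.37,.0255,.13,180),(.412,.29,.13,180),(.412,.29,.05,180))"
```

```text
drip_tray top [([0.65, -0.022, 0.002], 0.65), ([0.652, 0.072, 0.241], 0.64), ([0.47, 0.291, 0.005], 0.58)]
drip_tray side [([0.469, 0.288, 0.004], 0.58)]
t 5.05 p [0.4766 0.0246 0.0475] yaw 179.97 q [ -11.3   28.   100.7    0.    51.2 -101.3] w 0.0584
(0.37, 0.0255, 0.13, 180) -> [10.63  0.08 -8.29] turn -0.03
(0.412, 0.29, 0.13, 180) -> [ 6.45 26.53 -8.27] turn -0.03
(0.412, 0.29, 0.05, 180) -> [ 6.48 26.53 -0.27] turn -0.03
```

>>> {"method": "move_arm", "body": {
  "series": "0 0 -4 0 -0.2; 2 4 -7 0 -0.2; 4 9 -7 0 -0.2; 6.5 14 -7 0 -0.2; 6.5 19 -7 0 -0.2; 6.5 23 -7 0 -0.2; 6.5 26.5 -7 0 -0.2; 6.5 26.5 -7 0 -0.2"
}}

```text
time_s: 6.05
position: [0.4105, 0.2911, 0.1161]
tool_rot: [[-1.0, -0.002, 0.001], [-0.002, 1.0, 0.001], [-0.001, 0.001, -1.0]]
ft_force: [-0.3, -0.1, -2.1]
grip_width: 0.0578
gripper_force: 57.0
```

>>> {"method": "move_arm", "body": {
  "series": "0 0 2 0 -0.2; 0 0 5 0 -0.2; 0 0 6 0 -0.2; 0 0 6.5 0 -0.2; 0 0 6.5 0 -0.2"
}}

```text
time_s: 6.68
position: [0.4113, 0.2894, 0.0513]
tool_rot: [[-1.0, 0.001, 0.001], [0.001, 1.0, 0.0], [-0.001, 0.0, -1.0]]
ft_force: [0.2, 0.5, -2.7]
grip_width: 0.058
gripper_force: 57.0
```

```bash
python3 -c "
from h import *
see(['jar0'])
print(observe()['ft_force'])
go((.41,.29,.05,180))
import cv2;cv2.imwrite('pics/a.png',optics.get_image('side')['pixels'])"
```

```text
jar0 top [([0.481, 0.028, 0.002], 0.74), ([0.5, -0.118, 0.0], 0.65)]
jar0 side [([0.501, -0.112, 0.002], 0.78), ([0.481, 0.023, 0.003], 0.7)]
[-0.40293144 -0.62078279 -3.22649257]
t 6.78 p [0.4113 0.2895 0.0514] yaw 179.96 q [ 21.6  29.5  96.3  -0.   54.1 -68.3] w 0.0579
(0.41, 0.29, 0.05, 180) -> [0.13 0.05 0.14] turn -0.04
```

View pics/a.png

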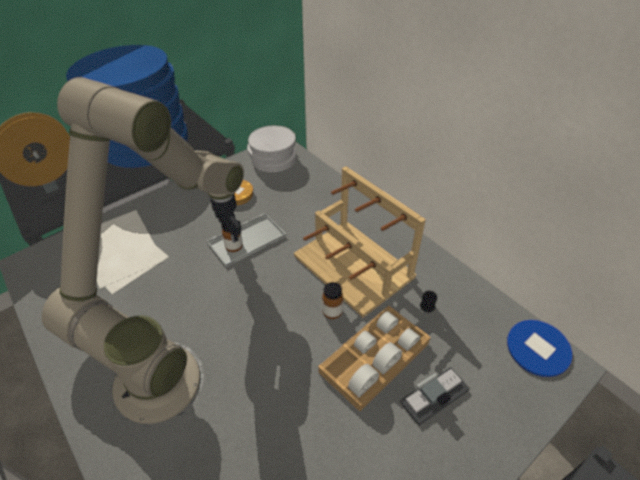

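The jar is held upright over the near half of the drip tray, at (232,240). Releasing it now.

>>> {"method": "move_arm", "body": {
  "series": "0 0 0.1 0 -0.2; 0 0 0.1 0 1; 0 0 0.1 0 1; 0 0 0.1 0 1; 0 0 0.1 0 1; 0 0 -4 0 1; 0 0 -8 0 1; 0 0 -12 0 1"
}}

```text
time_s: 7.82
position: [0.4107, 0.2893, 0.172]
tool_rot: [[-1.0, 0.001, -0.0], [0.001, 1.0, -0.0], [0.0, -0.0, -1.0]]
ft_force: [-0.1, -0.0, -0.0]
grip_width: 0.0857
gripper_force: 0.0
```

```bash
sed -i 's/^    for n in names:/    for c in("top","side"): optics.get_image(c)\n    for n in names:/' h.py; python3 -c "
from h import *
see(['jar0','drip_tray','low0_tip','low1_tip','low2_tip','high0_tip','high1_tip','high2_tip','large0','small0','core_tray'])
go((.494,-.1145,.19,180),(.494,-.1145,.045,180))"
```

```text
jar0 top [([0.499, -0.117, 0.001], 0.78)]
jar0 side [([0.416, 0.287, 0.005], 0.9), ([0.502, -0.117, 0.002], 0.86)]
drip_tray top [([0.47, 0.291, 0.001], 0.74), ([0.647, -0.022, -0.0], 0.51)]
drip_tray side [([0.468, 0.287, 0.001], 0.75)]
low0_tip top [([0.543, 0.07, 0.123], 0.94)]
low0_tip side [([0.542, 0.074, 0.126], 0.87)]
low1_tip top [([0.546, -0.026, 0.125], 0.76), ([0.472, 0.286, 0.002], 0.54)]
low1_tip side [([0.548, -0.02, 0.126], 0.78)]
low2_tip top [([0.545, -0.126, 0.122], 0.85)]
low2_tip side [([0.552, -0.126, 0.125], 0.96)]
high0_tip top [([0.649, 0.073, 0.242], 0.76)]
high0_tip side [([0.652, 0.074, 0.241], 0.85)]
high1_tip top [([0.653, -0.024, 0.239], 0.71)]
high1_tip side [([0.65, -0.025, 0.241], 0.68)]
high2_tip top [([0.657, -0.126, 0.238], 0.92), ([0.502, -0.115, -0.002], 0.42)]
high2_tip side [([0.658, -0.124, 0.241], 0.76), ([0.494, -0.344, 0.043], 0.56)]
large0 top [([0.403, -0.35, 0.042], 0.85), ([0.491, -0.344, 0.046], 0.82)]
large0 side [([0.496, -0.344, 0.044], 0.81), ([0.405, -0.352, 0.045], 0.57)]
small0 top [([0.574, -0.262, 0.037], 0.8), ([0.488, -0.269, 0.036], 0.59), ([0.58, -0.337, 0.034], 0.48)]
small0 side [([0.579, -0.257, 0.034], 0.78), ([0.586, -0.333, 0.032], 0.67)]
core_tray top [([0.491, -0.303, -0.001], 0.86), ([0.577, -0.262, 0.039], 0.45)]
core_tray side [([0.489, -0.304, 0.003], 0.91), ([0.728, -0.277, 0.0], 0.71)]
t 9.03 p [0.4109 0.2894 0.1707] yaw 179.97 q [ 21.6  20.3  87.6   0.   72.1 -68.3] w 0.0853
(0.494, -0.1145, 0.19, 180) -> [ -8.33 -40.39  -1.93] turn -0.03
(0.494, -0.1145, 0.045, 180) -> [ -8.33 -40.39  12.57] turn -0.03
```

>>> {"method": "move_arm", "body": {
  "series": "-2 -5 -1.9 0 1; -3 -10 -1.9 0 1; -4 -15 -1.9 0 1; -5 -20 -1.9 0 1; -6 -25 -1.9 0 1; -7 -30 -1.9 0 1; -8 -35 -1.9 0 1; -8.3 -40.5 -1.9 0 1"
}}

```text
time_s: 10.02
position: [0.4939, -0.1173, 0.1897]
tool_rot: [[-1.0, 0.0, 0.0], [0.0, 1.0, -0.0], [-0.0, -0.0, -1.0]]
ft_force: [1.0, 0.9, 0.1]
grip_width: 0.0856
gripper_force: 0.0
```

>>> {"method": "move_arm", "body": {
  "series": "0 0 0 0 1; 0 0 0 0 1"
}}

```text
time_s: 10.28
position: [0.4935, -0.1153, 0.1896]
tool_rot: [[-1.0, 0.001, -0.0], [0.001, 1.0, 0.0], [0.0, 0.0, -1.0]]
ft_force: [-1.2, 0.6, -0.4]
grip_width: 0.0851
gripper_force: 0.0
```

```bash
python3 -c "
from h import *
go((.494,-.1155,.19,180),(.494,-.1155,.045,180))"
```

```text
t 10.28 p [ 0.4935 -0.1153  0.1896] yaw 179.95 q [ -26.6   19.6   85.2    0.    75.3 -116.5] w 0.0851
(0.494, -0.1155, 0.19, 180) -> [-0.05 -0.02 -0.04] turn -0.05
(0.494, -0.1155, 0.045, 180) -> [-0.06 -0.03 14.46] turn -0.05
```

>>> {"method": "move_arm", "body": {
  "series": "0 0 5 0 1; 0 0 10 0 1; 0 0 14 0 1; 0 0 14.4 0 1; 0 0 14.4 0 1; 0 0 14.4 0 -0.2; 0 0 14.4 0 -0.2; 0 0 14.4 0 -0.2",
  "force": 50
}}

```text
time_s: 11.28
position: [0.4944, -0.1156, 0.0474]
tool_rot: [[-1.0, 0.0, 0.003], [0.0, 1.0, -0.001], [-0.003, -0.001, -1.0]]
ft_force: [-0.7, 3.9, 8.6]
grip_width: 0.0577
gripper_force: 52.5
```

>>> {"method": "move_arm", "body": {
  "series": "0 0 0 0 -0.2; 0 0 0 0 -0.2; 0 0 0 0 -0.2; 0 0 0 0 -0.2; 0 0 0 0 -0.2"
}}

```text
time_s: 11.9
position: [0.4944, -0.1156, 0.0474]
tool_rot: [[-1.0, 0.0, 0.003], [0.0, 1.0, -0.001], [-0.003, -0.001, -1.0]]
ft_force: [-0.7, 2.5, 9.1]
grip_width: 0.0581
gripper_force: 52.5
```

```bash
python3 -c "
from h import *
go((.43,-.11,.13,180),(.518,.289,.13,180),(.518,.289,.05,180))"
```

```text
t 11.9 p [ 0.4944 -0.1156  0.0474] yaw 179.97 q [ -26.6   30.2   95.8    0.    53.8 -116.5] w 0.0581
(0.43, -0.11, 0.13, 180) -> [ 6.41  0.55 -8.28] turn -0.03
(0.518, 0.289, 0.13, 180) -> [-2.37 40.46 -8.29] turn -0.03
(0.518, 0.289, 0.05, 180) -> [-2.34 40.46 -0.29] turn -0.03
```

>>> {"method": "move_arm", "body": {
  "series": "1 0 -2 0 -0.2; 3 0 -6 0 -0.2; 4 3 -11 0 -0.2; 4 8 -13 0 -0.2; 4 13 -13 0 -0.2; 4 18 -13 0 -0.2; 4 23 -13 0 -0.2; 4 28 -13 0 -0.2"
}}

```text
time_s: 12.9
position: [0.4534, 0.166, 0.1763]
tool_rot: [[-1.0, 0.001, 0.001], [0.001, 1.0, 0.0], [-0.001, 0.0, -1.0]]
ft_force: [0.1, -0.4, -2.8]
grip_width: 0.0582
gripper_force: 55.5
```

```bash
python3 -c "
from h import *
go((.519,.289,.17,180),(.519,.289,.0513,180))"
```

```text
t 12.9 p [0.4534 0.166  0.1763] yaw 179.96 q [  6.   18.1  90.   -0.   71.9 -83.9] w 0.0582
(0.519, 0.289, 0.17, 180) -> [-6.55 12.3   0.63] turn -0.04
(0.519, 0.289, 0.0513, 180) -> [-6.54 12.3  12.5 ] turn -0.04
```

>>> {"method": "move_arm", "body": {
  "series": "-2 4 0 0 -0.2; -4 8 0 0 -0.2; -6.5 12.3 0.6 0 -0.2; -6.5 12.3 0.6 0 -0.2; -6.5 12.3 5 0 -0.2; -6.5 12.3 10 0 -0.2; -6.5 12.3 12 0 -0.2; -6.5 12.3 12.3 0 -0.2"
}}

```text
time_s: 13.9
position: [0.5181, 0.2866, 0.052]
tool_rot: [[-1.0, 0.001, -0.003], [0.001, 1.0, -0.001], [0.003, -0.001, -1.0]]
ft_force: [0.2, 0.1, -1.1]
grip_width: 0.0577
gripper_force: 55.6
```

```bash
python3 -c "
from h import *
go((.519,.289,.0505,180))"
```

```text
t 13.9 p [0.5181 0.2866 0.052 ] yaw 179.94 q [ 17.5  36.3  81.3  -0.   62.6 -72.4] w 0.0577
(0.519, 0.289, 0.0505, 180) -> [-0.09  0.24  0.15] turn -0.06
```

>>> {"method": "move_arm", "body": {
  "series": "0 0 0.1 0 -0.2; 0 0 0.1 0 1; 0 0 0.1 0 1; 0 0 0.1 0 1; 0 0 0.1 0 1; 0 0 -4 0 1; 0 0 -9 0 1; 0 0 -14 0 1"
}}

```text
time_s: 14.9
position: [0.5187, 0.2873, 0.1942]
tool_rot: [[-1.0, 0.001, -0.0], [0.001, 1.0, -0.0], [0.0, -0.0, -1.0]]
ft_force: [0.1, 0.5, 0.4]
grip_width: 0.0852
gripper_force: 0.0
```

```bash
python3 -c "
from h import *
see(['jar0'])
go((.4,.2,.25,90),(.3,-.25,.25,5))
import cv2;cv2.imwrite('pics/b.png',optics.get_image('side')['pixels'])"
```

```text
jar0 top [([0.418, 0.294, 0.006], 0.54), ([0.654, -0.126, 0.24], 0.54), ([0.526, 0.285, 0.004], 0.42)]
jar0 side [([0.417, 0.284, 0.005], 0.83), ([0.523, 0.287, 0.003], 0.74)]
t 15.1 p [0.5189 0.2874 0.1932] yaw 179.97 q [ 17.6  27.7  71.   -0.   81.2 -72.4] w 0.0853
(0.4, 0.2, 0.25, 90) -> [11.88 -8.74 -5.7 ] turn 89.97
(0.3, -0.25, 0.25, 5) -> [ 21.86 -53.75  -5.73] turn 174.97
```

View pics/b.png

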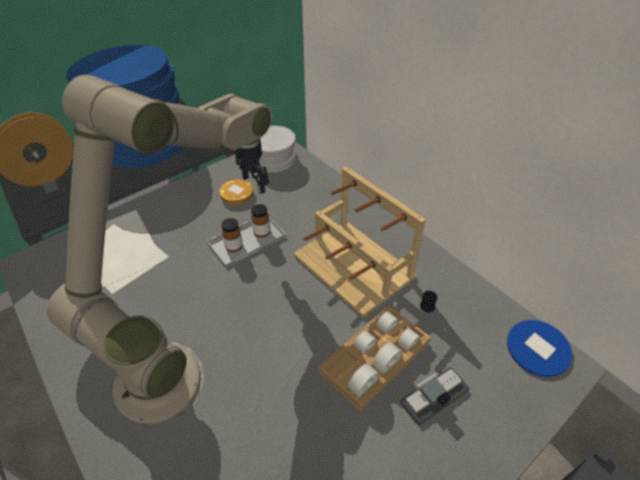

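Both jars stand upright in the drip tray, at (232,237) and (261,220). Next the arm goes over to the core tray and turns on the way.

>>> {"method": "move_arm", "body": {
  "series": "3 -5 -5 10 1; 6 -10 -6 20 1; 9 -15 -6 30 1; 12 -20 -6 40 1; 13 -25 -6 50 1; 14 -30 -6 60 1; 14 -35 -6 70 1; 14 -40 -6 80 1"
}}

```text
time_s: 16.15
position: [0.3779, -0.1139, 0.2516]
tool_rot: [[-0.167, 0.986, -0.002], [0.986, 0.167, 0.001], [0.002, -0.002, -1.0]]
ft_force: [1.1, 0.8, 0.5]
grip_width: 0.0857
gripper_force: 0.0
```

```bash
python3 -c "
from h import *
go((.4,-.3,.2,5),(.403,-.351,.2,5))"
```

```text
t 16.15 p [ 0.3779 -0.1139  0.2516] yaw 99.62 q [-34.1   5.   93.9   0.   81.2 -43.7] w 0.0857
(0.4, -0.3, 0.2, 5) -> [-18.72  -0.93   5.13] turn 94.62
(0.403, -0.351, 0.2, 5) -> [-23.8   -1.48   5.12] turn 94.62
```

>>> {"method": "move_arm", "body": {
  "series": "-3 0 0 10.5 0.3; -6 -0.2 0 21 0.3; -9 -0.4 1 31 0.3; -12 -0.6 2 42 0.3; -15 -0.8 3 52 0.3; -18 -1 4 63 0.3; -21 -1.2 5 73 0.3; -23.8 -1.5 5 84 0.3"
}}

```text
time_s: 17.15
position: [0.4046, -0.3499, 0.2002]
tool_rot: [[0.962, 0.273, -0.003], [0.273, -0.962, 0.004], [-0.002, -0.005, -1.0]]
ft_force: [-0.2, -0.4, 0.7]
grip_width: 0.0555
gripper_force: 0.0
```

>>> {"method": "move_arm", "body": {
  "series": "0 0 0 10.5 0.3; 0 0 0 10.5 0.3; 0 0 0 10.5 0.3"
}}

```text
time_s: 17.52
position: [0.405, -0.3491, 0.202]
tool_rot: [[0.995, 0.104, -0.001], [0.104, -0.995, 0.001], [-0.001, -0.001, -1.0]]
ft_force: [0.4, 0.1, 0.8]
grip_width: 0.0557
gripper_force: 0.0
```

```bash
python3 -c "
from h import *
see(['large0','small0','core_tray'])
go((.403,-.351,.2,5))
import cv2;cv2.imwrite('pics/c.png',optics.get_image('side')['pixels'][260:460,240:520].repeat(2,0).repeat(2,1))"
```

```text
large0 top [([0.467, -0.345, 0.049], 0.9), ([0.373, -0.352, 0.042], 0.53)]
large0 side [([0.38, -0.35, 0.047], 0.66), ([0.469, -0.344, 0.046], 0.63)]
small0 top [([0.54, -0.262, 0.033], 0.73), ([0.45, -0.27, 0.034], 0.64), ([0.541, -0.335, 0.033], 0.59)]
small0 side [([0.449, -0.268, 0.033], 0.77), ([0.545, -0.337, 0.032], 0.73), ([0.529, -0.486, -0.001], 0.49)]
core_tray top [([0.468, -0.302, 0.0], 0.71), ([0.529, -0.482, -0.0], 0.64)]
core_tray side [([0.462, -0.304, 0.005], 0.67)]
t 17.93 p [ 0.4051 -0.3495  0.2027] yaw 5.76 q [-53.5  21.6  79.6   0.   78.8  30.8] w 0.0556
(0.403, -0.351, 0.2, 5) -> [-0.23  0.13  0.27] turn 0.76
```

View pics/c.png

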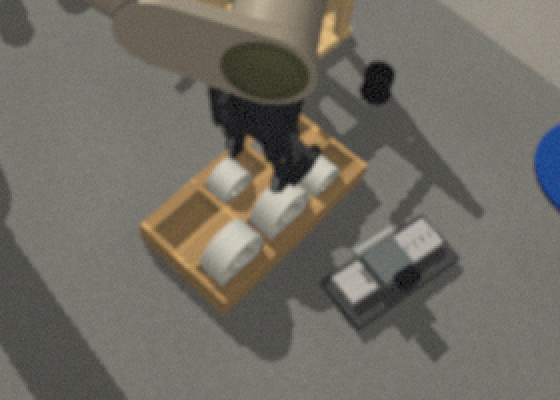

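The tray has shifted about 25 mm towards -x. I'm using the new core positions for the front large core.

```bash
python3 -c "
from h import *
go((.3765,-.351,.12,4),(.3765,-.351,.054,4))"
```

```text
t 17.98 p [ 0.4051 -0.3495  0.2027] yaw 5.75 q [-53.5  21.6  79.6  -0.   78.8  30.8] w 0.0556
(0.3765, -0.351, 0.12, 4) -> [-2.86 -0.14  8.27] turn 1.75
(0.3765, -0.351, 0.054, 4) -> [-2.86 -0.14 14.87] turn 1.75
```

>>> {"method": "move_arm", "body": {
  "series": "-2.9 -0.1 2 1.8 0.3; -2.9 -0.1 6 1.8 0.3; -2.9 -0.1 10 1.8 0.3; -2.9 -0.1 13 1.8 0.3; -2.9 -0.1 14.9 1.8 0.3; -2.9 -0.1 14.9 1.8 0.3; -2.9 -0.1 14.9 1.8 0.3"
}}

```text
time_s: 18.85
position: [0.3764, -0.3518, 0.0545]
tool_rot: [[0.998, 0.069, 0.001], [0.069, -0.998, -0.001], [0.001, 0.001, -1.0]]
ft_force: [-0.2, 0.8, -0.0]
grip_width: 0.0559
gripper_force: 0.0
```

>>> {"method": "move_arm", "body": {
  "series": "0 0 0 0 -0.7; 0 0 0 0 -0.7; 0 0 0 0 -0.7; 0 0 0 0 -0.7; 0 0 0 0 -0.7; 0 0 0 0 -0.7",
  "force": 50
}}

```text
time_s: 19.6
position: [0.3764, -0.3517, 0.0546]
tool_rot: [[0.998, 0.069, 0.001], [0.069, -0.998, -0.001], [0.001, 0.001, -1.0]]
ft_force: [-1.0, 1.8, 7.0]
grip_width: 0.0344
gripper_force: 51.1
```

```bash
python3 -c "
from h import *
see(['large0'])
go((.3765,-.351,.2,4))
import cv2;cv2.imwrite('pics/d.png',cv2.resize(optics.get_image('top')['pixels'][200:350,360:520],None,fx=4,fy=4))"
```

```text
large0 top [([0.468, -0.343, 0.05], 0.56), ([0.377, -0.348, 0.044], 0.53)]
large0 side [([0.383, -0.353, 0.046], 0.89), ([0.469, -0.343, 0.045], 0.68)]
t 19.8 p [ 0.3764 -0.3517  0.0546] yaw 3.93 q [-56.2  30.1  94.2   0.   55.6  29.8] w 0.0342
(0.3765, -0.351, 0.2, 4) -> [  0.03  -0.05 -14.54] turn -0.07
```

View pics/d.png

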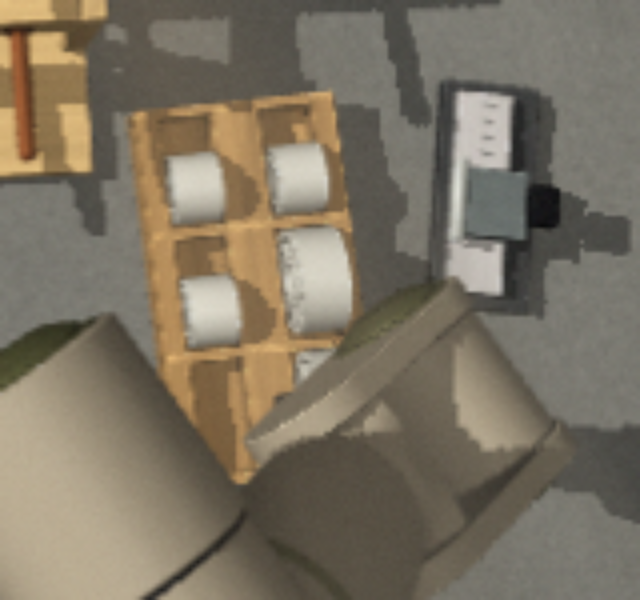

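>>> {"method": "move_arm", "body": {
  "series": "0 0 -4 0 -0.7; 0 0 -8 0 -0.7; 1 -3 -13 -10 -0.7; 3 -6 -13 -20 -0.7; 5 -10 -13 -30 -0.7; 7 -14 -13 -40 -0.7; 8 -18 -13 -50 -0.7; 9 -22 -13 -60 -0.7"
}}

```text
time_s: 20.85
position: [0.4509, -0.1244, 0.1838]
tool_rot: [[0.434, 0.901, 0.0], [0.901, -0.434, -0.0], [-0.0, 0.0, -1.0]]
ft_force: [0.2, -0.5, -0.7]
grip_width: 0.0342
gripper_force: 50.5
```

```bash
cat >> h.py <<'E'
TH=1.7; c,s_=np.cos(np.radians(TH)),np.sin(np.radians(TH))
LOW=np.array([.5458,-.0264,.125]); HIGH=np.array([.6537,-.025,.242])
def peg(row,i,d,dz):
    """TCP target: core centre d behind the tip of peg i, TCP dz above peg axis there"""
    b=(LOW if row=="low" else HIGH)+(1-i)*.1*np.array([-s_,c,0])
    p=b+d*np.array([c,s_,-.105 if d>0 else 0]); p[2]+=dz
    return (*p.round(4),90+TH)
E
python3 -c "
from h import *
go(peg('low',2,-.06,.05),peg('low',2,-.06,.0095),peg('low',2,.04,.0095))"
```

```text
t 20.85 p [ 0.4509 -0.1244  0.1838] yaw 64.26 q [-30.   16.2  91.5   0.   72.3  -4.2] w 0.0342
(np.float64(0.4888), np.float64(-0.1281), np.float64(0.175), 91.7) -> [1.31 3.57 0.88] turn -27.44
(np.float64(0.4888), np.float64(-0.1281), np.float64(0.1345), 91.7) -> [1.31 3.57 4.93] turn -27.44
(np.float64(0.5887), np.float64(-0.1252), np.float64(0.1303), 91.7) -> [ 5.91 12.44  5.35] turn -27.44
```

>>> {"method": "move_arm", "body": {
  "series": "1.3 3.6 0.9 -10 -0.7; 1.3 3.6 0.9 -20 -0.7; 1.3 3.6 2 -27.4 -0.7; 1.3 3.6 4 -27.4 -0.7; 1.3 3.6 4.9 -27.4 -0.7; 1.3 3.6 4.9 -27.4 -0.7; 1.3 3.6 4.9 -27.4 -0.7"
}}

```text
time_s: 21.72
position: [0.4892, -0.1301, 0.1353]
tool_rot: [[-0.023, 1.0, 0.001], [1.0, 0.023, -0.001], [-0.001, 0.001, -1.0]]
ft_force: [0.7, -0.1, -0.3]
grip_width: 0.0343
gripper_force: 50.5
```

```bash
python3 -c "
from h import *
see(['large0','low2_tip'])
go(peg('low',2,-.06,.0095),peg('low',2,0,.0095),peg('low',2,.04,.0095))
import cv2
a=[cv2.resize(optics.get_image(c)['pixels'][y:y+100,x:x+100],None,fx=4,fy=4) for c,y,x in(('side',230,310),('top',200,320))]
cv2.imwrite('pics/e.png',cv2.hconcat(a))"
```

```text
large0 top [([0.466, -0.341, 0.047], 0.95), ([0.485, -0.124, 0.124], 0.65), ([0.724, -0.282, 0.002], 0.52)]
large0 side [([0.47, -0.339, 0.045], 0.62)]
low2_tip top [([0.549, -0.126, 0.122], 0.93)]
low2_tip side [([0.467, 0.29, 0.002], 0.56)]
t 22.02 p [ 0.489  -0.13    0.1349] yaw 91.32 q [-28.3  23.   90.1  -0.   66.9 -29.6] w 0.0341
(np.float64(0.4888), np.float64(-0.1281), np.float64(0.1345), 91.7) -> [ 0.19 -0.01  0.04] turn -0.38
(np.float64(0.5488), np.float64(-0.1264), np.float64(0.1345), 91.7) -> [0.22 5.99 0.05] turn -0.38
(np.float64(0.5887), np.float64(-0.1252), np.float64(0.1303), 91.7) -> [0.25 9.98 0.47] turn -0.38
```

View pics/e.png

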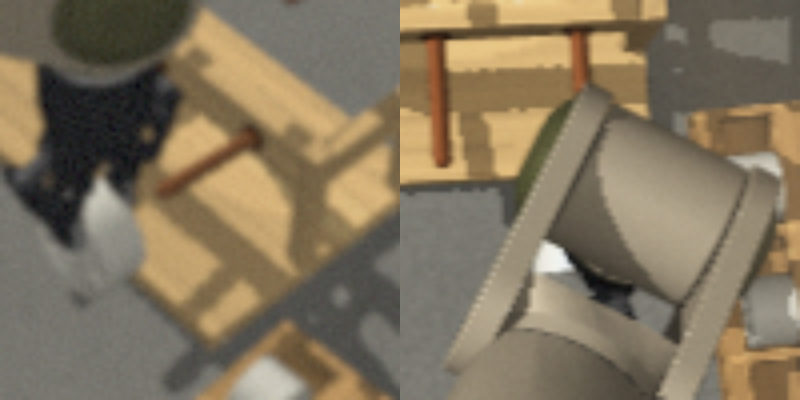

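The core is held in front of the right low peg. In the side crop the peg tip is at about (160,187) and the core at (110,230). Inserting now and watching the force.

>>> {"method": "move_arm", "body": {
  "series": "0.1 2 0 -0.4 -0.7; 0.1 3.5 0 -0.4 -0.7; 0.1 5 0 -0.4 -0.7; 0.1 6 0 -0.4 -0.7; 0.1 6 0 -0.4 -0.7"
}}

```text
time_s: 22.75
position: [0.5491, -0.1275, 0.1345]
tool_rot: [[-0.03, 1.0, -0.0], [1.0, 0.03, 0.0], [0.0, -0.0, -1.0]]
ft_force: [-1.2, -0.4, -0.6]
grip_width: 0.0342
gripper_force: 50.5
```

```bash
python3 -c "
from h import *
see(['large0'])
go(peg('low',2,.04,.0095))
print(observe()['ft_force'],observe()['wrist_torque'])
import cv2
a=[cv2.resize(optics.get_image(c)['pixels'][y:y+100,x:x+100],None,fx=4,fy=4) for c,y,x in(('side',220,310),('top',200,320))]
cv2.imwrite('pics/f.png',cv2.hconcat(a))"
```

```text
large0 top [([0.544, -0.123, 0.124], 0.61), ([0.466, -0.34, 0.046], 0.57)]
large0 side [([0.55, -0.126, 0.127], 0.92), ([0.47, -0.342, 0.045], 0.65)]
t 22.95 p [ 0.5485 -0.1276  0.1347] yaw 91.72 q [-25.1  28.1  81.   -0.   71.  -26.9] w 0.0344
(np.float64(0.5887), np.float64(-0.1252), np.float64(0.1303), 91.7) -> [0.12 4.03 0.44] turn 0.02
[ 0.535607   -0.18752326 -1.74553032] [0.00548477 0.01624404 0.03758999]
```

View pics/f.png

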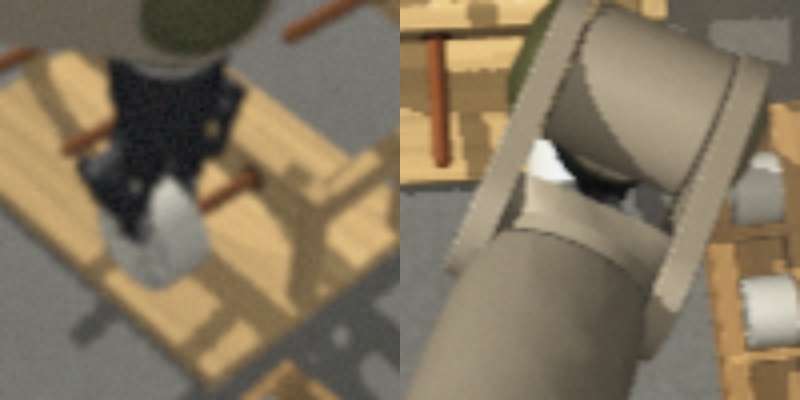

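The peg enters the bore with no contact force, and the core covers its tip. Going on along the slope.

>>> {"method": "move_arm", "body": {
  "series": "0.1 1.4 0.15 0 -0.7; 0.1 2.8 0.3 0 -0.7; 0.1 4 0.42 0 -0.7; 0.1 4.2 0.6 0 -0.7; 0.1 4.2 0.7 0 -0.7; 0.1 4.2 0.7 0 -0.7"
}}

```text
time_s: 23.8
position: [0.5914, -0.1253, 0.1284]
tool_rot: [[-0.03, 1.0, 0.002], [1.0, 0.03, -0.0], [-0.0, 0.002, -1.0]]
ft_force: [3.7, 1.1, 4.1]
grip_width: 0.0345
gripper_force: 54.6
```

>>> {"method": "move_arm", "body": {
  "series": "0 0 0 0 0.15; 0 0 0 0 0.15; 0 0 0 0 0.15; 0 0 0 0 0.15; 0 0 -2 0 0.15; 0 0 -6 0 0.15; 0 -3 -8 0 0.15; 0 -8 -9 0 0.15"
}}

```text
time_s: 24.8
position: [0.5107, -0.1279, 0.2184]
tool_rot: [[-0.031, 1.0, 0.002], [1.0, 0.031, -0.001], [-0.001, 0.002, -1.0]]
ft_force: [0.3, -0.8, -0.3]
grip_width: 0.0489
gripper_force: 0.0
```

```bash
python3 -c "
from h import *
see(['large0','core_tray'])
go((.467,-.342,.13,4),(.467,-.342,.054,4))"
```

```text
large0 top [([0.467, -0.343, 0.044], 0.55)]
large0 side [([0.469, -0.338, 0.044], 0.75), ([0.592, -0.126, 0.116], 0.59)]
core_tray top [([0.466, -0.305, 0.001], 0.76)]
core_tray side [([0.462, -0.305, 0.004], 0.7)]
t 25.1 p [ 0.5115 -0.1278  0.2175] yaw 91.73 q [-26.9  20.1  79.4   0.   80.5 -28.6] w 0.0492
(0.467, -0.342, 0.13, 4) -> [-21.27  -5.09   8.75] turn 87.73
(0.467, -0.342, 0.054, 4) -> [-21.27  -5.09  16.35] turn 87.73
```

>>> {"method": "move_arm", "body": {
  "series": "-3 -2 0 10 0.3; -7 -4 0 20 0.3; -11 -5 0 30 0.3; -15 -5.1 1 40 0.3; -19 -5.1 2 50 0.3; -21.3 -5.1 4 60 0.3; -21.3 -5.1 6 70 0.3; -21.3 -5.1 7 80 0.3"
}}

```text
time_s: 26.1
position: [0.4666, -0.3424, 0.1456]
tool_rot: [[0.98, 0.198, -0.002], [0.198, -0.98, 0.002], [-0.001, -0.002, -1.0]]
ft_force: [-0.4, -0.4, 0.2]
grip_width: 0.0557
gripper_force: 0.0
```

```bash
python3 -c "
from h import *
go((.468,-.342,.13,4),(.468,-.342,.054,4))"
```

```text
t 26.1 p [ 0.4666 -0.3424  0.1456] yaw 11.39 q [-48.   28.9  77.4   0.   73.9  30.6] w 0.0557
(0.468, -0.342, 0.13, 4) -> [ 0.14 -0.01  1.56] turn 7.39
(0.468, -0.342, 0.054, 4) -> [0.15 0.01 9.16] turn 7.39
```

>>> {"method": "move_arm", "body": {
  "series": "0.1 0 1.5 7.4 0.3; 0.1 0 5 7.4 0.3; 0.1 0 8 7.4 0.3; 0.1 0 9.2 7.4 0.3; 0.1 0 9.2 7.4 0.3; 0.1 0 9.2 7.4 0.3; 0.1 0 9.2 7.4 -0.7; 0.1 0 9.2 7.4 -0.7"
}}

```text
time_s: 27.1
position: [0.4677, -0.3423, 0.0568]
tool_rot: [[0.997, 0.075, 0.002], [0.075, -0.997, -0.002], [0.001, 0.002, -1.0]]
ft_force: [-0.2, 1.3, 5.3]
grip_width: 0.034
gripper_force: 50.4
```

>>> {"method": "move_arm", "body": {
  "series": "0 0 0 0 -0.7; 0 0 0 0 -0.7; 0 0 0 0 -0.7; 0 0 0 0 -0.7"
}}

```text
time_s: 27.6
position: [0.4677, -0.3423, 0.0568]
tool_rot: [[0.997, 0.075, 0.002], [0.075, -0.997, -0.002], [0.001, 0.002, -1.0]]
ft_force: [0.8, 0.4, 5.9]
grip_width: 0.0343
gripper_force: 50.4
```

```bash
python3 -c "
from h import *
see(['large0'])
go(peg('low',0,-.06,.05),(.468,-.342,.2,4))"
```

```text
large0 top [([0.589, -0.126, 0.111], 0.86)]
large0 side [([0.47, -0.342, 0.046], 0.75)]
t 27.8 p [ 0.4677 -0.3423  0.0568] yaw 4.33 q [-47.9  34.8  83.4   0.   61.6  37.8] w 0.034
(np.float64(0.4829), np.float64(0.0718), np.float64(0.175), 91.7) -> [  4.66 -41.16 -11.89] turn -87.37
(0.468, -0.342, 0.2, 4) -> [  0.05  -0.   -14.32] turn 0.33
```

>>> {"method": "move_arm", "body": {
  "series": "0 0 -4 0 -0.7; 0 0 -9 0 -0.7; -1 -5 -13.5 -10 -0.7; -1 -10 -14 -20 -0.7; -1 -15 -14 -30 -0.7; -1 -20 -14 -40 -0.7; 0 -25 -14 -50 -0.7; 1 -30 -14 -60 -0.7"
}}

```text
time_s: 28.8
position: [0.4544, -0.0405, 0.1959]
tool_rot: [[0.428, 0.904, 0.0], [0.904, -0.428, -0.0], [0.0, 0.0, -1.0]]
ft_force: [2.1, -0.2, -1.4]
grip_width: 0.0343
gripper_force: 50.3
```

```bash
python3 -c "
from h import *
go(peg('low',0,-.06,.05),peg('low',0,-.06,.012))"
```

```text
t 28.8 p [ 0.4544 -0.0405  0.1959] yaw 64.63 q [-20.   14.3  92.   -0.   73.7   5.4] w 0.0343
(np.float64(0.4829), np.float64(0.0718), np.float64(0.175), 91.7) -> [11.37 -2.24  2.09] turn -27.07
(np.float64(0.4829), np.float64(0.0718), np.float64(0.137), 91.7) -> [11.37 -2.24  5.89] turn -27.07
```

>>> {"method": "move_arm", "body": {
  "series": "4 -1 1 -10 -0.7; 8 -2 2 -20 -0.7; 11.3 -2.2 2 -27 -0.7; 11.3 -2.2 4 -27 -0.7; 11.3 -2.2 5.9 -27 -0.7; 11.3 -2.2 5.9 -27 -0.7; 11.3 -2.2 5.9 -27 -0.7"
}}

```text
time_s: 29.68
position: [0.4841, 0.0692, 0.1374]
tool_rot: [[-0.023, 1.0, 0.001], [1.0, 0.023, -0.0], [-0.0, 0.001, -1.0]]
ft_force: [-0.3, 0.4, -1.1]
grip_width: 0.0343
gripper_force: 50.4
```

```bash
python3 -c "
from h import *
see(['large0','low0_tip'])
go(peg('low',0,-.06,.012),peg('low',0,0,.012),peg('low',0,.04,.012))"
```

```text
large0 top [([0.585, -0.126, 0.11], 0.94)]
large0 side [([0.485, 0.07, 0.125], 0.72), ([0.589, -0.132, 0.112], 0.63)]
low0_tip top [([0.543, 0.073, 0.124], 0.69), ([0.729, -0.282, -0.002], 0.67), ([0.646, -0.021, 0.003], 0.54)]
low0_tip side [([0.543, 0.07, 0.126], 0.57)]
t 29.98 p [0.4839 0.0693 0.1371] yaw 91.32 q [-5.8 21.3 92.5 -0.  66.1 -7.1] w 0.0343
(np.float64(0.4829), np.float64(0.0718), np.float64(0.137), 91.7) -> [ 0.26 -0.09  0.01] turn -0.38
(np.float64(0.5428), np.float64(0.0736), np.float64(0.137), 91.7) -> [0.3  5.9  0.01] turn -0.38
(np.float64(0.5828), np.float64(0.0747), np.float64(0.1328), 91.7) -> [0.32 9.9  0.43] turn -0.38
```

>>> {"method": "move_arm", "body": {
  "series": "0.15 2 0 -0.4 -0.7; 0.2 3.5 0 -0.4 -0.7; 0.2 5 0 -0.4 -0.7; 0.2 6 0 -0.4 -0.7; 0.2 6 0 -0.4 -0.7"
}}

```text
time_s: 30.6
position: [0.5439, 0.0727, 0.1366]
tool_rot: [[-0.03, 1.0, -0.0], [1.0, 0.03, 0.0], [0.0, -0.0, -1.0]]
ft_force: [0.1, -0.1, -0.1]
grip_width: 0.0342
gripper_force: 50.5
```

>>> {"method": "move_arm", "body": {
  "series": "0 1.4 0.15 0 -0.7; 0 2.8 0.3 0 -0.7; 0 4 0.42 0 -0.7; 0 4.2 0.6 0 -0.7; 0 4.2 0.7 0 -0.7; 0 4.2 0.7 0 -0.7"
}}

```text
time_s: 31.35
position: [0.5853, 0.074, 0.1297]
tool_rot: [[-0.03, 1.0, -0.0], [1.0, 0.03, 0.0], [0.0, -0.0, -1.0]]
ft_force: [0.2, 0.6, -0.8]
grip_width: 0.0341
gripper_force: 50.5
```

>>> {"method": "move_arm", "body": {
  "series": "0 0 0 0 0.15; 0 0 0 0 0.15; 0 0 0 0 0.15; 0 0 0 0 0.15; 0 0 -2 0 0.15; 0 0 -6 0 0.15; 0 -3 -8 0 0.15; 0 -8 -9 0 0.15"
}}

```text
time_s: 32.35
position: [0.5057, 0.0714, 0.2205]
tool_rot: [[-0.03, 1.0, 0.002], [1.0, 0.03, -0.0], [-0.0, 0.002, -1.0]]
ft_force: [0.5, 1.1, -0.5]
grip_width: 0.0491
gripper_force: 0.0
```

```bash
python3 -c "
from h import *
see(['large0','small0','core_tray'])
go((.45,-.26,.13,4))
import cv2
a=[cv2.resize(optics.get_image(c)['pixels'][y:y+150,x:x+100],None,fx=4,fy=4) for c,y,x in(('side',220,300),('top',200,370))]
cv2.imwrite('pics/g.png',cv2.hconcat(a))"
```

```text
large0 top [([0.587, -0.126, 0.112], 0.7)]
large0 side [([0.586, 0.071, 0.116], 0.68)]
small0 top [([0.446, -0.267, 0.034], 0.69), ([0.542, -0.334, 0.033], 0.6), ([0.538, -0.261, 0.035], 0.49)]
small0 side [([0.546, -0.336, 0.03], 0.81), ([0.538, -0.258, 0.036], 0.76), ([0.446, -0.268, 0.032], 0.67)]
core_tray top [([0.466, -0.301, 0.001], 0.73)]
core_tray side [([0.46, -0.306, 0.004], 0.89)]
t 32.75 p [0.5064 0.0715 0.2192] yaw 91.72 q [-5.2 18.5 81.6 -0.  80.  -7. ] w 0.0492
(0.45, -0.26, 0.13, 4) -> [-32.96  -6.63   8.93] turn 87.72
```

View pics/g.png

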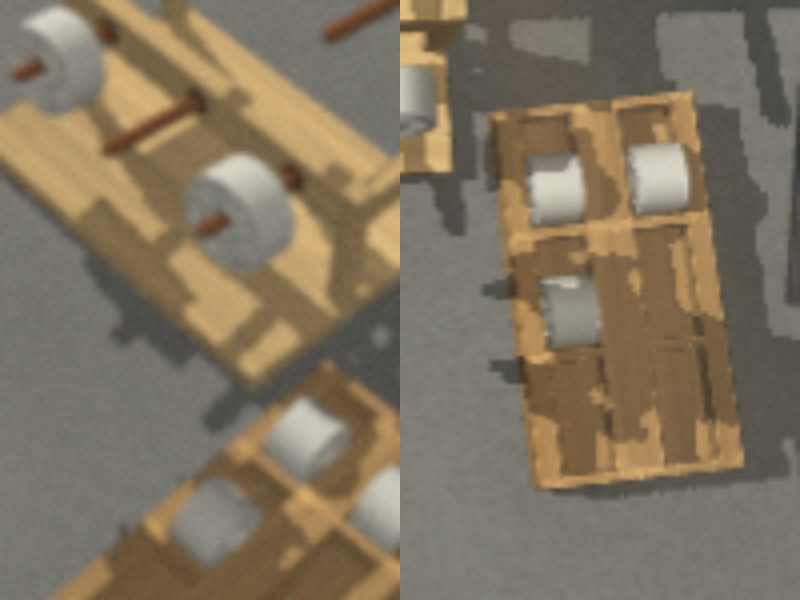

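Both large cores hang fully on the low pegs and three small ones are left in the tray. Taking the front-left small core first.

>>> {"method": "move_arm", "body": {
  "series": "-4 -4 0 10 0.3; -9 -6 0 20 0.3; -14 -7 0 30 0.3; -19 -7 0 40 0.3; -24 -7 2 50 0.3; -29 -7 4 60 0.3; -33.5 -7 6 70 0.3; -33.6 -7 8 80 0.3"
}}

```text
time_s: 33.85
position: [0.446, -0.2695, 0.1383]
tool_rot: [[0.981, 0.194, 0.0], [0.194, -0.981, -0.0], [-0.0, 0.0, -1.0]]
ft_force: [-0.1, -0.2, 0.0]
grip_width: 0.0556
gripper_force: 0.0
```

```bash
python3 -c "
from h import *
go((.446,-.2675,.1,4),(.446,-.2675,.042,4))"
```

```text
t 33.85 p [ 0.446  -0.2695  0.1383] yaw 11.21 q [-44.2  24.1  87.5  -0.   68.4  34.6] w 0.0556
(0.446, -0.2675, 0.1, 4) -> [ 0.04 -0.2   3.83] turn 7.21
(0.446, -0.2675, 0.042, 4) -> [ 0.04 -0.2   9.63] turn 7.21
```

>>> {"method": "move_arm", "body": {
  "series": "0 -0.1 2 7.2 0.3; 0 -0.1 6 7.2 0.3; 0 -0.1 8.5 7.2 0.3; 0 -0.1 9.6 7.2 0.3; 0 -0.1 9.6 7.2 0.3; 0 -0.1 9.6 7.2 0.3; 0 -0.1 9.6 7.2 -0.7; 0 -0.1 9.6 7.2 -0.7"
}}

```text
time_s: 34.85
position: [0.446, -0.2656, 0.0447]
tool_rot: [[0.997, 0.079, 0.001], [0.079, -0.997, -0.001], [0.001, 0.001, -1.0]]
ft_force: [-0.7, 0.1, 5.7]
grip_width: 0.0341
gripper_force: 49.2
```

>>> {"method": "move_arm", "body": {
  "series": "0 0 0 0 -0.7; 0 0 0 0 -0.7; 0 0 0 0 -0.7; 0 0 0 0 -0.7"
}}

```text
time_s: 35.35
position: [0.446, -0.2656, 0.0447]
tool_rot: [[0.997, 0.079, 0.001], [0.079, -0.997, -0.001], [0.001, 0.001, -1.0]]
ft_force: [-0.9, 0.5, 5.4]
grip_width: 0.0339
gripper_force: 49.2
```

```bash
python3 -c "
from h import *
see(['small0'])
go((.446,-.2675,.29,4),peg('high',0,-.06,.05))"
```

```text
small0 top [([0.537, -0.263, 0.036], 0.58), ([0.544, -0.336, 0.034], 0.47)]
small0 side [([0.543, -0.336, 0.034], 0.66), ([0.538, -0.26, 0.038], 0.56), ([0.45, -0.266, 0.03], 0.54)]
t 35.55 p [ 0.446  -0.2656  0.0447] yaw 4.53 q [-43.9  31.3  94.1   0.   54.5  41.6] w 0.0338
(0.446, -0.2675, 0.29, 4) -> [ 1.000e-02  2.200e-01 -2.453e+01] turn 0.53
(np.float64(0.5908), np.float64(0.0732), np.float64(0.292), 91.7) -> [ 17.14 -32.6  -24.75] turn -87.17
```

>>> {"method": "move_arm", "body": {
  "series": "0 0 -4 0 -0.7; 0 0 -9 0 -0.7; 0 0 -14 0 -0.7; 0 -3 -19 -10 -0.7; 0 -8 -23 -20 -0.7; 2 -13 -24.5 -30 -0.7; 4 -18 -24.5 -40 -0.7; 7 -22 -24.5 -50 -0.7"
}}

```text
time_s: 36.55
position: [0.498, -0.0386, 0.2897]
tool_rot: [[0.575, 0.818, 0.002], [0.818, -0.575, -0.001], [0.0, 0.002, -1.0]]
ft_force: [-0.1, -0.7, 0.1]
grip_width: 0.0337
gripper_force: 51.5
```

```bash
python3 -c "
from h import *
go(peg('high',0,-.07,.03),peg('high',0,-.07,.0122))"
```

```text
t 36.55 p [ 0.498  -0.0386  0.2897] yaw 54.87 q [-18.   14.5  75.5  -0.   89.9  17.1] w 0.0337
(np.float64(0.5808), np.float64(0.0729), np.float64(0.272), 91.7) -> [13.88  0.36  1.78] turn -36.83
(np.float64(0.5808), np.float64(0.0729), np.float64(0.2542), 91.7) -> [13.88  0.35  3.56] turn -36.83
```

>>> {"method": "move_arm", "body": {
  "series": "4 0 0 -10 -0.7; 8 0.1 0.5 -20 -0.7; 12 0.3 1 -30 -0.7; 13.8 0.3 2 -36.8 -0.7; 13.8 0.3 3.5 -36.8 -0.7; 13.8 0.3 3.5 -36.8 -0.7; 13.8 0.3 3.5 -36.8 -0.7; 13.8 0.3 3.5 -36.8 -0.7"
}}

```text
time_s: 37.55
position: [0.5807, 0.0698, 0.2545]
tool_rot: [[-0.023, 1.0, 0.001], [1.0, 0.023, -0.0], [-0.0, 0.001, -1.0]]
ft_force: [-0.6, -0.1, -1.0]
grip_width: 0.0334
gripper_force: 51.5
```

```bash
python3 -c "
from h import *
see(['small0','high0_tip'])
go(peg('high',0,0,.0122),peg('high',0,.04,.0122))
import cv2
a=[cv2.resize(optics.get_image(c)['pixels'][y:y+100,x:x+100],None,fx=4,fy=4) for c,y,x in(('side',150,280),('top',150,240))]
cv2.imwrite('pics/i.png',cv2.hconcat(a))"
```

```text
small0 top [([0.543, -0.335, 0.035], 0.62), ([0.537, -0.256, 0.036], 0.57), ([0.579, 0.069, 0.246], 0.56)]
small0 side [([0.579, 0.072, 0.243], 0.82), ([0.546, -0.335, 0.031], 0.68), ([0.535, -0.259, 0.037], 0.54)]
high0_tip top []
high0_tip side [([0.654, 0.074, 0.241], 0.58)]
t 37.85 p [0.5806 0.07   0.2538] yaw 91.32 q [-4.7 24.6 66.1 -0.  89.3 -6. ] w 0.0339
(np.float64(0.6507), np.float64(0.075), np.float64(0.2542), 91.7) -> [ 0.34  7.02 -0.04] turn -0.38
(np.float64(0.6907), np.float64(0.0761), np.float64(0.25), 91.7) -> [ 0.35 11.02  0.38] turn -0.38
```

View pics/i.png

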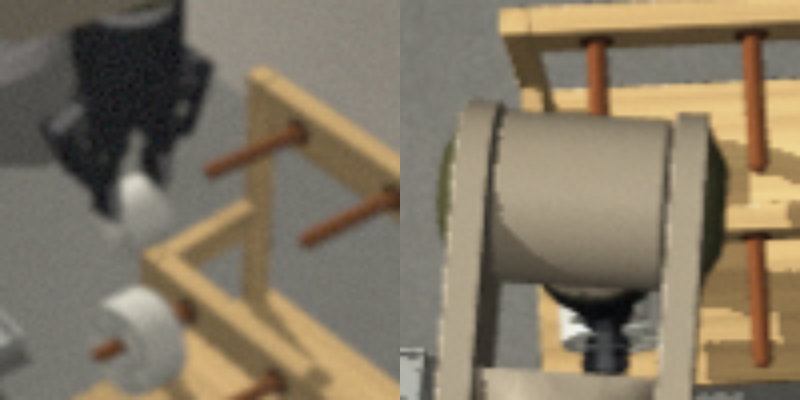

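The small core is held in front of the left high peg, whose tip is at (210,170) in the side crop with the core at (145,205). Heights agree, so inserting.

>>> {"method": "move_arm", "body": {
  "series": "0.2 2 0 -0.4 -0.7; 0.25 3.5 0 -0.4 -0.7; 0.25 5 0 -0.4 -0.7; 0.25 6 0 -0.4 -0.7; 0.25 7 0 -0.4 -0.7; 0.25 7 0 -0.4 -0.7"
}}

```text
time_s: 38.7
position: [0.6509, 0.0741, 0.2533]
tool_rot: [[-0.03, 1.0, -0.0], [1.0, 0.03, -0.0], [-0.0, -0.0, -1.0]]
ft_force: [0.3, -0.1, -0.4]
grip_width: 0.0336
gripper_force: 51.5
```

>>> {"method": "move_arm", "body": {
  "series": "0 1.4 0.15 0 -0.7; 0 2.8 0.3 0 -0.7; 0 4 0.42 0 -0.7; 0 4.2 0.6 0 -0.7; 0 4.2 0.65 0 -0.7; 0 4.2 0.65 0 -0.7"
}}

```text
time_s: 39.45
position: [0.6921, 0.0755, 0.2475]
tool_rot: [[-0.03, 1.0, 0.0], [1.0, 0.03, -0.0], [-0.0, 0.0, -1.0]]
ft_force: [-0.6, -0.3, -0.9]
grip_width: 0.0332
gripper_force: 51.5
```

>>> {"method": "move_arm", "body": {
  "series": "0 0 0 0 0.15; 0 0 0 0 0.15; 0 0 0 0 0.15; 0 0 0 0 0.15; 0 0 -2 0 0.15; 0 -2 -5 0 0.15; 0 -6 -6 0 0.15; 0 -11 -6 0 0.15"
}}

```text
time_s: 40.45
position: [0.5818, 0.072, 0.3077]
tool_rot: [[-0.03, 1.0, 0.002], [1.0, 0.03, -0.0], [-0.0, 0.002, -1.0]]
ft_force: [0.9, 0.4, 0.9]
grip_width: 0.0491
gripper_force: 0.0
```

```bash
python3 -c "
from h import *
see(['small0'])
go((.538,-.26,.2,4))"
```

```text
small0 top [([0.543, -0.336, 0.033], 0.74), ([0.536, -0.262, 0.039], 0.65), ([0.526, 0.288, 0.004], 0.64)]
small0 side [([0.542, -0.26, 0.037], 0.82), ([0.55, -0.337, 0.031], 0.69), ([0.692, 0.075, 0.229], 0.64), ([0.593, -0.132, 0.114], 0.41)]
t 40.65 p [0.5823 0.0722 0.308 ] yaw 91.72 q [-4.5 23.4 59.3 -0.  97.2 -6.2] w 0.0492
(0.538, -0.26, 0.2, 4) -> [-33.07  -5.44  10.79] turn 87.72
```

>>> {"method": "move_arm", "body": {
  "series": "-4 -2 0 10 0.3; -9 -4 0 20 0.3; -14 -5 0 30 0.3; -19 -5.4 0 40 0.3; -24 -5.4 2 50 0.3; -29 -5.4 5 60 0.3; -33 -5.4 9 70 0.3; -33.1 -5.4 14 80 0.3"
}}

```text
time_s: 41.65
position: [0.5396, -0.2642, 0.1656]
tool_rot: [[0.981, 0.194, 0.002], [0.194, -0.981, -0.002], [0.001, 0.002, -1.0]]
ft_force: [0.2, 0.3, -1.7]
grip_width: 0.0553
gripper_force: 0.0
```

```bash
python3 -c "
from h import *
go((.538,-.2605,.1,4),(.538,-.2605,.041,4))"
```

```text
t 41.65 p [ 0.5396 -0.2642  0.1656] yaw 11.2 q [-37.4  29.8  72.2  -0.   77.9  41.4] w 0.0553
(0.538, -0.2605, 0.1, 4) -> [-0.09 -0.41  6.56] turn 7.2
(0.538, -0.2605, 0.041, 4) -> [-0.1  -0.42 12.46] turn 7.2
```

>>> {"method": "move_arm", "body": {
  "series": "0 -0.1 3 7.2 0.3; 0 -0.1 7 7.2 0.3; 0 -0.1 10.5 7.2 0.3; 0 -0.1 12.5 7.2 0.3; 0 -0.1 12.5 7.2 0.3; 0 -0.1 12.5 7.2 0.3; 0 -0.1 12.5 7.2 -0.7; 0 -0.1 12.5 7.2 -0.7"
}}

```text
time_s: 42.65
position: [0.5389, -0.2598, 0.0434]
tool_rot: [[0.997, 0.079, 0.002], [0.079, -0.997, -0.002], [0.002, 0.002, -1.0]]
ft_force: [-0.3, 0.8, 3.8]
grip_width: 0.0336
gripper_force: 50.0
```

>>> {"method": "move_arm", "body": {
  "series": "0 0 0 0 -0.7; 0 0 0 0 -0.7; 0 0 0 0 -0.7; 0 0 0 0 -0.7"
}}

```text
time_s: 43.15
position: [0.5389, -0.2598, 0.0433]
tool_rot: [[0.997, 0.079, 0.002], [0.079, -0.997, -0.002], [0.002, 0.002, -1.0]]
ft_force: [-0.4, -0.7, 6.1]
grip_width: 0.0334
gripper_force: 50.1
```

```bash
python3 -c "
from h import *
see(['small0'])
go(peg('high',1,-.07,.03))"
```

```text
small0 top [([0.691, 0.074, 0.233], 0.76)]
small0 side [([0.54, -0.26, 0.036], 0.77), ([0.544, -0.335, 0.032], 0.75), ([0.525, 0.291, 0.006], 0.65), ([0.694, 0.074, 0.233], 0.64)]
t 43.35 p [ 0.539  -0.2598  0.0434] yaw 4.53 q [-37.1  37.3  80.9  -0.   61.7  48.4] w 0.0337
(np.float64(0.5837), np.float64(-0.0271), np.float64(0.272), 91.7) -> [  6.34 -22.8  -22.89] turn -87.17
```

>>> {"method": "move_arm", "body": {
  "series": "0 0 -4 0 -0.7; 0 0 -9 0 -0.7; -1 0 -14 0 -0.7; -2 -1 -19 -10 -0.7; -2 -5 -23.5 -20 -0.7; -1 -10 -24 -30 -0.7; 2 -14 -24 -40 -0.7; 4 -18 -24 -50 -0.7"
}}

```text
time_s: 44.35
position: [0.5644, -0.0752, 0.2824]
tool_rot: [[0.576, 0.818, 0.0], [0.818, -0.576, -0.0], [0.0, 0.0, -1.0]]
ft_force: [-0.5, -0.8, -1.3]
grip_width: 0.0339
gripper_force: 50.1
```

```bash
python3 -c "
from h import *
go(peg('high',1,-.07,.03),peg('high',1,-.07,.0109))"
```

```text
t 44.35 p [ 0.5644 -0.0752  0.2824] yaw 54.86 q [-19.5  22.1  65.4   0.   92.5  15.6] w 0.0339
(np.float64(0.5837), np.float64(-0.0271), np.float64(0.272), 91.7) -> [ 5.04 -1.19  1.04] turn -36.84
(np.float64(0.5837), np.float64(-0.0271), np.float64(0.2529), 91.7) -> [ 5.04 -1.19  2.95] turn -36.84
```

>>> {"method": "move_arm", "body": {
  "series": "2 -0.5 0 -10 -0.7; 4 -1 0.5 -20 -0.7; 5 -1.2 1 -30 -0.7; 5 -1.2 2 -36.8 -0.7; 5 -1.2 2.9 -36.8 -0.7; 5 -1.2 2.9 -36.8 -0.7; 5 -1.2 2.9 -36.8 -0.7; 5 -1.2 2.9 -36.8 -0.7"
}}

```text
time_s: 45.35
position: [0.5834, -0.0292, 0.2536]
tool_rot: [[-0.022, 1.0, 0.001], [1.0, 0.022, -0.0], [-0.0, 0.001, -1.0]]
ft_force: [0.4, -0.2, -0.8]
grip_width: 0.0337
gripper_force: 50.1
```

```bash
python3 -c "
from h import *
see(['small0','high1_tip'])
go(peg('high',1,0,.0109),peg('high',1,.04,.0109))"
```

```text
small0 top [([0.693, 0.073, 0.235], 0.7), ([0.543, -0.337, 0.031], 0.64), ([0.584, -0.033, 0.247], 0.61)]
small0 side [([0.584, -0.031, 0.247], 0.65)]
high1_tip top []
high1_tip side [([0.653, -0.023, 0.24], 0.95), ([0.469, 0.287, 0.002], 0.48)]
t 45.65 p [ 0.5833 -0.0291  0.2532] yaw 91.32 q [-14.5  24.5  66.3  -0.   89.2 -15.8] w 0.0337
(np.float64(0.6537), np.float64(-0.025), np.float64(0.2529), 91.7) -> [0.25 7.05 0.03] turn -0.38
(np.float64(0.6937), np.float64(-0.0238), np.float64(0.2487), 91.7) -> [ 0.27 11.05  0.45] turn -0.38
```

>>> {"method": "move_arm", "body": {
  "series": "0.2 2 0 -0.4 -0.7; 0.35 3.5 0 -0.4 -0.7; 0.35 5 0 -0.4 -0.7; 0.35 6 0 -0.4 -0.7; 0.35 7 0 -0.4 -0.7; 0.35 7 0 -0.4 -0.7"
}}

```text
time_s: 46.4
position: [0.6535, -0.024, 0.2529]
tool_rot: [[-0.03, 1.0, -0.0], [1.0, 0.03, 0.0], [0.0, -0.0, -1.0]]
ft_force: [0.0, -0.0, -1.2]
grip_width: 0.0336
gripper_force: 50.1
```

>>> {"method": "move_arm", "body": {
  "series": "0 1.4 0.15 0 -0.7; 0 2.8 0.3 0 -0.7; 0 4 0.42 0 -0.7; 0 4.2 0.6 0 -0.7; 0 4.2 0.65 0 -0.7; 0 4.2 0.65 0 -0.7"
}}

```text
time_s: 47.15
position: [0.6948, -0.0227, 0.247]
tool_rot: [[-0.03, 1.0, 0.0], [1.0, 0.03, -0.0], [-0.0, 0.0, -1.0]]
ft_force: [0.5, 0.7, -0.3]
grip_width: 0.0339
gripper_force: 50.1
```

>>> {"method": "move_arm", "body": {
  "series": "0 0 0 0 0.15; 0 0 0 0 0.15; 0 0 0 0 0.15; 0 0 0 0 0.15; 0 0 -2 0 0.15; 0 -2 -5 0 0.15; 0 -6 -6 0 0.15; 0 -11 -6 0 0.15"
}}

```text
time_s: 48.15
position: [0.5845, -0.0261, 0.3072]
tool_rot: [[-0.03, 1.0, 0.002], [1.0, 0.03, -0.0], [-0.001, 0.002, -1.0]]
ft_force: [0.8, -0.7, -0.1]
grip_width: 0.0493
gripper_force: 0.0
```

```bash
python3 -c "
from h import *
see(['small0'])
go((.544,-.336,.2,4))"
```

```text
small0 top [([0.689, 0.073, 0.232], 0.75), ([0.544, -0.333, 0.03], 0.59)]
small0 side [([0.545, -0.333, 0.032], 0.78), ([0.694, -0.024, 0.234], 0.66), ([0.692, 0.077, 0.228], 0.54)]
t 48.35 p [ 0.5849 -0.026   0.3074] yaw 91.71 q [-14.1  23.3  59.6   0.   97.1 -15.8] w 0.0491
(0.544, -0.336, 0.2, 4) -> [-30.86  -5.03  10.75] turn 87.71
```

>>> {"method": "move_arm", "body": {
  "series": "-4 -2 0 10 0.3; -9 -4 0 20 0.3; -14 -5 0 30 0.3; -19 -5 0 40 0.3; -23 -5 2 50 0.3; -27 -5 5 60 0.3; -30.7 -4.9 9 70 0.3; -30.7 -4.9 14 80 0.3"
}}

```text
time_s: 49.35
position: [0.5464, -0.3379, 0.1649]
tool_rot: [[0.981, 0.195, 0.002], [0.195, -0.981, -0.002], [0.001, 0.002, -1.0]]
ft_force: [0.8, 0.9, -0.8]
grip_width: 0.0553
gripper_force: 0.0
```

```bash
python3 -c "
from h import *
go((.545,-.335,.041,4))"
```

```text
t 49.35 p [ 0.5464 -0.3379  0.1649] yaw 11.24 q [-42.3  33.9  64.6  -0.   81.4  36.5] w 0.0553
(0.545, -0.335, 0.041, 4) -> [-0.09 -0.33 12.39] turn 7.24
```

>>> {"method": "move_arm", "body": {
  "series": "0 0 3 7.2 0.3; 0 0 7 7.2 0.3; 0 0 10.5 7.2 0.3; 0 0 12.5 7.2 0.3; 0 0 12.5 7.2 0.3; 0 0 12.5 7.2 0.3; 0 0 12.5 7.2 -0.7; 0 0 12.5 7.2 -0.7"
}}

```text
time_s: 50.35
position: [0.546, -0.3348, 0.043]
tool_rot: [[0.997, 0.079, 0.002], [0.079, -0.997, -0.002], [0.002, 0.002, -1.0]]
ft_force: [0.1, -0.7, 4.3]
grip_width: 0.0338
gripper_force: 50.0
```

>>> {"method": "move_arm", "body": {
  "series": "0 0 0 0 -0.7; 0 0 0 0 -0.7; 0 0 0 0 -0.7; 0 0 0 0 -0.7"
}}

```text
time_s: 50.85
position: [0.546, -0.3348, 0.0429]
tool_rot: [[0.997, 0.079, 0.002], [0.079, -0.997, -0.002], [0.002, 0.002, -1.0]]
ft_force: [0.9, -1.1, 5.9]
grip_width: 0.0332
gripper_force: 50.1
```

```bash
python3 -c "
from h import *
see(['small0'])
go(peg('high',2,-.07,.03))"
```

```text
small0 top [([0.692, 0.07, 0.234], 0.82), ([0.694, -0.027, 0.234], 0.8)]
small0 side [([0.691, 0.076, 0.231], 0.85), ([0.694, -0.023, 0.232], 0.78), ([0.544, -0.334, 0.032], 0.73)]
t 51.05 p [ 0.546  -0.3349  0.0429] yaw 4.52 q [-42.1  40.7  73.3   0.   65.9  43.4] w 0.0336
(np.float64(0.5867), np.float64(-0.127), np.float64(0.272), 91.7) -> [  5.73 -20.36 -22.93] turn -87.18
```

>>> {"method": "move_arm", "body": {
  "series": "0 0 -4 0 -0.7; 0 0 -9 0 -0.7; -1 0 -14 0 -0.7; -2 -1 -19 -10 -0.7; -2 -5 -23.5 -20 -0.7; 0 -9 -24 -30 -0.7; 2 -13 -24 -40 -0.7; 4 -17 -24 -50 -0.7"
}}

```text
time_s: 52.05
position: [0.5721, -0.1603, 0.2818]
tool_rot: [[0.576, 0.818, -0.0], [0.818, -0.576, 0.0], [0.0, -0.0, -1.0]]
ft_force: [0.5, 0.1, -0.7]
grip_width: 0.0337
gripper_force: 50.2
```

```bash
python3 -c "
from h import *
go(peg('high',2,-.07,.03),peg('high',2,-.07,.0108))"
```

```text
t 52.05 p [ 0.5721 -0.1603  0.2818] yaw 54.84 q [-27.1  24.8  61.2   0.   94.    8.1] w 0.0337
(np.float64(0.5867), np.float64(-0.127), np.float64(0.272), 91.7) -> [ 3.56 -0.72  0.98] turn -36.86
(np.float64(0.5867), np.float64(-0.127), np.float64(0.2528), 91.7) -> [ 3.56 -0.72  2.9 ] turn -36.86
```

>>> {"method": "move_arm", "body": {
  "series": "1 -0.5 0 -10 -0.7; 2.5 -0.7 0.5 -20 -0.7; 3.6 -0.7 1 -30 -0.7; 3.6 -0.7 2 -36.8 -0.7; 3.6 -0.7 2.9 -36.8 -0.7; 3.6 -0.7 2.9 -36.8 -0.7; 3.6 -0.7 2.9 -36.8 -0.7; 3.6 -0.7 2.9 -36.8 -0.7"
}}

```text
time_s: 53.05
position: [0.5872, -0.1285, 0.2531]
tool_rot: [[-0.022, 1.0, 0.001], [1.0, 0.022, -0.0], [-0.0, 0.001, -1.0]]
ft_force: [-0.1, -0.5, -0.8]
grip_width: 0.0339
gripper_force: 50.2
```

```bash
python3 -c "
from h import *
see(['small0','high2_tip'])
go(peg('high',2,0,.0108),peg('high',2,.04,.0108))"
```

```text
small0 top [([0.689, 0.076, 0.233], 0.75), ([0.693, -0.025, 0.235], 0.67), ([0.586, -0.13, 0.244], 0.64)]
small0 side [([0.589, -0.129, 0.243], 0.65), ([0.695, 0.075, 0.229], 0.65)]
high2_tip top [([0.658, -0.125, 0.238], 0.85)]
high2_tip side [([0.661, -0.126, 0.242], 0.64)]
t 53.35 p [ 0.5871 -0.1283  0.2527] yaw 91.32 q [-23.6  26.3  63.4   0.   90.3 -24.9] w 0.0335
(np.float64(0.6567), np.float64(-0.125), np.float64(0.2528), 91.7) -> [ 0.17  6.96 -0.  ] turn -0.38
(np.float64(0.6966), np.float64(-0.1238), np.float64(0.2486), 91.7) -> [ 0.2  10.95  0.42] turn -0.38
```

>>> {"method": "move_arm", "body": {
  "series": "0.15 2 0 -0.4 -0.7; 0.25 3.5 0 -0.4 -0.7; 0.25 5 0 -0.4 -0.7; 0.25 6 0 -0.4 -0.7; 0.25 7 0 -0.4 -0.7; 0.25 7 0 -0.4 -0.7"
}}

```text
time_s: 54.1
position: [0.6574, -0.1242, 0.2524]
tool_rot: [[-0.03, 1.0, -0.0], [1.0, 0.03, 0.0], [0.0, -0.0, -1.0]]
ft_force: [-0.3, -0.2, -0.8]
grip_width: 0.0338
gripper_force: 50.2
```

>>> {"method": "move_arm", "body": {
  "series": "0 1.4 0.15 0 -0.7; 0 2.8 0.3 0 -0.7; 0 4 0.42 0 -0.7; 0 4.2 0.6 0 -0.7; 0 4.2 0.65 0 -0.7; 0 4.2 0.65 0 -0.7"
}}

```text
time_s: 54.85
position: [0.6986, -0.123, 0.2465]
tool_rot: [[-0.03, 1.0, 0.0], [1.0, 0.03, -0.0], [-0.0, 0.0, -1.0]]
ft_force: [-1.1, -0.9, -0.4]
grip_width: 0.0335
gripper_force: 50.2
```

>>> {"method": "move_arm", "body": {
  "series": "0 0 0 0 0.15; 0 0 0 0 0.15; 0 0 0 0 0.15; 0 0 0 0 0.15; 0 0 -2 0 0.15; 0 -2 -5 0 0.15; 0 -6 -6 0 0.15; 0 -11 -6 0 0.15"
}}

```text
time_s: 55.85
position: [0.5883, -0.1264, 0.3067]
tool_rot: [[-0.03, 1.0, 0.002], [1.0, 0.03, -0.001], [-0.001, 0.002, -1.0]]
ft_force: [1.0, -1.1, -0.2]
grip_width: 0.0491
gripper_force: 0.0
```

>>> {"method": "move_arm", "body": {
  "series": "0 -5 0 0 0.15; 0 -10 0 0 0.15; 0 -15 0 0 0.15; 0 -20 0 0 0.15; 0 -20 0 0 0.15"
}}

```text
time_s: 56.48
position: [0.3871, -0.132, 0.3069]
tool_rot: [[-0.028, 1.0, 0.001], [1.0, 0.028, -0.001], [-0.001, 0.001, -1.0]]
ft_force: [0.3, -0.7, 0.1]
grip_width: 0.0491
gripper_force: 0.0
```

```bash
python3 -c "
from h import *
import cv2
see(['small0','large0','jar0'])
a=[cv2.resize(optics.get_image(c)['pixels'][y:y+250,x:x+h],(400,400*250//h)) for c,y,x,h in(('side',150,200,250),('top',120,190,250))]
cv2.imwrite('pics/z.png',cv2.hconcat(a))"
```

```text
small0 top [([0.694, -0.024, 0.237], 0.7), ([0.69, 0.074, 0.234], 0.64), ([0.701, -0.124, 0.233], 0.57)]
small0 side [([0.692, 0.077, 0.23], 0.85), ([0.701, -0.125, 0.234], 0.8), ([0.696, -0.026, 0.234], 0.6)]
large0 top [([0.588, -0.128, 0.11], 0.75), ([0.583, 0.072, 0.118], 0.63)]
large0 side [([0.59, -0.13, 0.115], 0.82), ([0.586, 0.071, 0.114], 0.65)]
jar0 top [([0.528, 0.283, 0.002], 0.95), ([0.416, 0.294, 0.007], 0.69)]
jar0 side [([0.525, 0.288, 0.005], 0.85), ([0.418, 0.286, 0.004], 0.63)]
```

View pics/z.png

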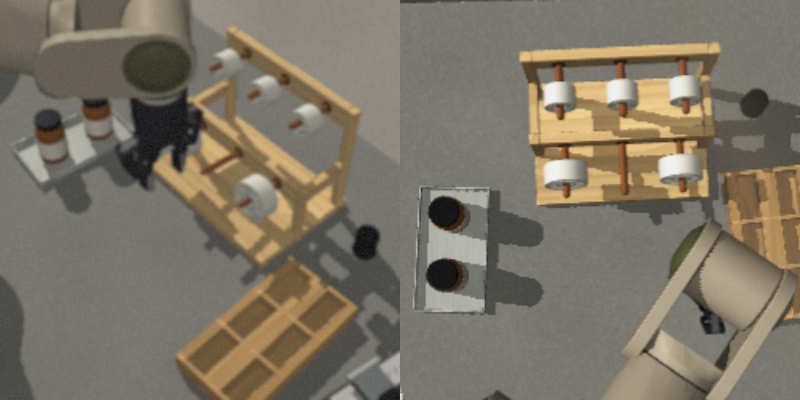

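The core tray is empty. Three small cores hang on the high row at (560,97), (622,94) and (684,92), and two large ones on the low row at (566,175) and (680,168). Both jars stand in the drip tray, so I'm handing in.

```bash
python3 -c "
from rig import order
print(order.close_job())"
```

```text
the job is handed in; nothing more can be done
None
```

I handed in the job after about 57 s of robot time: both jars stand upright in the drip tray, the two large cores hang on the low row and the three small ones on the high row, and the splicer, film can and magnifier were not touched.

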